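Pull-test a sprung clip and hold it at the mark

TASK

Pull-test the orange-handled clip: squeeze its handles, take it off the bar of the grey stand, bring it down from above over the bare steel rod of the blue tester just behind the rod's head, and let go of the handles so the jaws close on the rod. Then take hold of the clip so that its jaws stay closed, for instance by the two ends of its pivot barrel, and pull the rod out with it until the red pointer is level with the yellow marker. Finish while still holding it there against the spring; do not touch the rod, its head or the yellow marker with the gripper, and leave the vial, dish and data logger alone.

Things in the scene. Friction and masses are not known exactly. Their poses are not given: they have to be found in the camera images.
- tester: Fixed clip pull tester: base plate 270x84x10 mm, blue housing on its rear (x -10 to +130 mm, 60 mm wide, top at 88 mm). Origin: centre of the underside; x runs along the rod from its free head into the housing, z up. The rod sticks out towards -x, its axis 70 mm above the desk.
- puller: The tester's sprung slide: steel rod 10 mm thick along x, dark head 20 mm in diameter on its free end, at x -30 to -20 mm. Origin: on the rod's axis 20 mm behind the head; the clip's middle goes here. With the rod in, the housing is 90 mm behind it. x points to the housing, z up. Pulled towards -x up to 70 mm; 3 N to start, 1.4 N more per cm; springs back.
- pointer (a point): Middle of the red pointer (24 mm crossbar) over the white scale on the housing's top; it moves with the rod. Axes as the tester's.
- mark (a point): The yellow marker, a small rider 5x13x9 mm on the scale's side rail; this point lies over the pointer's line, so the pointer is level with the marker when both have the same x along the tester. It stands 28 to 50 mm out (towards -x) from the pointer's rest. Axes as the tester's.
- clip: Sprung clip, 80 g: orange handles up, steel jaws down. Origin: middle of the pivot barrel (14 mm thick, 30 mm long along x, ends 3 mm proud of the 24 mm wide plates). Handles reach 40 mm above it, 50 mm wide along y over the tops; jaws 38 mm below it, closed on a 10 mm bar; seated on the rod the origin is 25 mm above the rod's axis. Either way round fits. Frame: the half on -y; z up.
- clip_jaw (a joint): Angle between the clip's halves: 0 = jaws closed on a 10 mm bar or rod; 0.44 = handles squeezed together along the clip's y (about 15 N) until parallel, some 30 mm over the outside, jaws 20 mm apart; each half then leans 0.22 rad. A spring closes it.
- clip_stand: Fixed grey stand, base 120x60x12 mm, with a 10 mm steel bar along its x axis, 55 mm above the desk, between two posts 20 mm wide (86 mm apart inside, tops at 68 mm). The clip waits astride the bar, its x along the bar. Origin: centre of the underside.
- vial: Bystander: small capped vial, 19 mm in diameter, 52 mm tall, origin under its centre.
- dish: Bystander: clear round dish, 63 mm in diameter, 14 mm high, origin under its centre.
- logger: Bystander: cream-coloured data logger, 78x58x24 mm, origin under its centre.
Mind the look-alikes: they are no part of the job. What is shaped like the clip but green or turquoise is not meant.

How it is judged:
By the outcome, as a careful person would: the job done as asked, in the order asked, and still so for the second after the job is handed in, while the arm keeps its last pose, push and grip.
It also fails if it takes over 51 s, if anything falls off the work surface, if the arm or the gripper's body presses on something with over 40 N, if the wrist force passes 120 N, or if a joint passes its speed limit or range.

ROBOT

A 6-joint arm with a two-finger parallel gripper is mounted at the origin on a cart in front of the work surface, level with it; the furniture and walls round the work are solid. World frame = base frame: x ahead of the robot, y to its left, z up, the work surface at z = 0. Lengths are in m, angles in degrees, forces in N, time in s.
With the tool pointing down it reaches from about 0.325 to 0.85 m from the base axis. Payload 4.4 kg.
Tool frame: the origin (TCP) lies between the finger pads; the fingertips stand 11 mm ahead of it and the grasp point (between the pads) lies 8 mm behind it (robot.nose_length is the distance from the TCP to the fingertips, in m); z points along the fingers, y is the line along which they close (so a half turn about z gives the same grasp; the last joint's range is limited). The gripper opens to 94 mm and grips with 3 to 60 N. Pads are 16 mm wide; open, the fingers measure 119 mm over their backs; the gripper's body (75 mm by 177 mm) begins 78 mm behind the grasp point.
Start: joints at [-81.045, 11.837, 88.321, -0, 79.842, -8.623], TCP at [0.174, -0.548, 0.216] pointing down, gripper open.
Joint ranges: [-156.59, 156.59], [-49.26, 127.26], [12.9, 141.05], [-63.56, 243.56], [4.71, 150.69], [-161.64, 161.64]. Speed limits (degrees/s): [159.86, 159.86, 180, 180, 180, 180].

INTERFACE

Orientations are given as a 3x3 rotation matrix whose columns are the frame's x, y, z axes.
In Python, from plant import robot gives the robot as it stands.
- The arm moves only by the tool drive_tool, never from a script. Its argument "steps" is text: rows parted by semicolons, each of 7 numbers parted by spaces: the opening, from 0 (shut) to 1 (fully open), then the shift along the tool's x, y, z in units of 30 mm (1.0 is 30 mm), then the turn, a rotation vector about the tool's x, y, z in units of 5 degrees (1.0 is 5 degrees). A call has 1 to 8 rows; each row is the pose to reach, as a shift and turn from the pose commanded when the call began, along the tool's axes at that moment; what a row does not reach only later rows make up. A row lasts 1/12 s, in which the tool goes at most 41.7 mm and 7.16 degrees, less where a joint would pass 70% of its speed; a pose out of reach is approached as far as the arm can. A call with a gripper value outside its range is refused whole. The fingers move at their own pace and stop on an object; the grip force is fixed at half the most. Time passes only in rows, so rows that repeat a pose let the fingers close. It gives the time, the measured TCP pose, the force, the opening and the grip force at its end, in the units of the state.
- robot.state(): the state, without advancing time (a new reading comes with each control period).
- robot.capture(name): name is "scene" or "top" or "wrist"; returns a dict with "frame" (384x512x3 uint8, red, green, blue), "z_map" (384x512 float32, m along the optical axis (not along the pixel's ray), 0 where there is no reading), "camera_matrix" (3x3 intrinsics, pixels), "view" (4x4, takes a point from world to camera coordinates). Camera axes: x right, y up, looking along -z (the intrinsics and any distortion apply to the point x, -y, -z); pixel columns grow to the right and rows downward; lengths in m; the calibration is good to about 2 mm. A picture is of the moment at which its call begins.
- robot.job_done(): hands the job in; it is judged then, once.
The state is a dict: "t": time; "joint_pos": joint angles; "joint_velocities": joint speeds; "tau": joint torques, N m; "eef_pos": TCP position; "tool_rot": TCP orientation; "force": force on the tool from outside, world axes, zero at the start; "ft_torque": the same for the moment, N m; "width": opening from 0.0 (shut) to 1.0 (fully open); "grip_force": force on a finger pad.
Only numpy, scipy, OpenCV 4.12 (cv2) and the standard library are available. Lean on these libraries where they do the work, as an engineer would, in place of code of your own. Each camera call takes 0.05 s, during which the arm holds its last target. There are 200 camera calls.

## Working session

There is one attempt and no reset: what is moved stays moved. The work goes in short steps, Python scripts to look and compute and a tool call to move; the robot and the scene stay as the last step left them, time stands still between calls to the robot, and variables do not carry over. Pictures are saved under pics/ and viewed, at most 10 in all, crops included, and the job is handed in when it is done.

Besides the shell and the picture viewer there is one more tool, called after "Call:" as a command line: name --argument value ..., lists and objects as JSON in quotes. drive_tool: Moves the arm, as the interface text tells. Its arguments: {"type":"object","properties":{"steps":{"type":"string"}},"required":["steps"]}

```bash
mkdir -p pics
cat > h.py <<'E'
import numpy as np, cv2
from plant import robot
def save(n,f): cv2.imwrite('pics/'+n+'.png',cv2.cvtColor(f,cv2.COLOR_RGB2BGR))
def cloud(c):
    z=c['z_map'];K=c['camera_matrix'];h,w=z.shape
    u,v=np.meshgrid(np.arange(w),np.arange(h))
    P=np.stack([(u-K[0,2])/K[0,0]*z,-(v-K[1,2])/K[1,1]*z,-z,np.ones_like(z)],-1)
    W=P@np.linalg.inv(c['view']).T
    W=W[...,:3]; W[z==0]=np.nan
    return W
E
python3 - <<'E'
from h import *
a=robot.capture('scene');b=robot.capture('top')
np.savez('c0.npz',s=a['frame'],t=b['frame'],sw=cloud(a),tw=cloud(b))
save('s0',a['frame']);save('t0',b['frame'])
print(b['view'],b['camera_matrix'],a['view']); print(robot.state())
E
```

```text
[[-0.01114332 -0.99968295  0.02257912 -0.01661283]
 [ 0.98451552 -0.00701811  0.17515689 -0.58671325]
 [-0.1749429   0.02418132  0.98428159 -1.14791787]
 [ 0.          0.          0.          1.        ]] [[433.44510895   0.         256.28199721]
 [  0.         433.44510895 196.90649567]
 [  0.           0.           1.        ]] [[-0.44182312 -0.89707033 -0.00755988  0.2585575 ]
 [ 0.34665521 -0.17849417  0.92085286 -0.30231287]
 [-0.82741918  0.40423341  0.38983696 -0.8695313 ]
 [ 0.          0.          0.          1.        ]]
{'t': 0.1, 'joint_pos': array([-8.10434438e+01,  1.18786105e+01,  8.83965404e+01, -1.35823493e-03,
        7.98423383e+01, -8.62246652e+00]), 'joint_velocities': array([ 0.02999952, -0.13151485, -0.17544097, -0.00532463,  0.03755599,
        0.07624888]), 'tau': array([-8.70054973e-04, -3.71863210e+01, -2.82292736e+01,  7.00402097e-02,
        3.11524293e-02, -5.29245665e-05]), 'eef_pos': array([ 0.17353656, -0.54743879,  0.21541501]), 'tool_rot': array([[ 9.53300087e-01,  3.02024546e-01, -3.42293987e-04],
       [ 3.02024606e-01, -9.53297985e-01,  2.02193611e-03],
       [ 2.84366169e-04, -2.03089308e-03, -9.99997897e-01]]), 'force': array([-0.51458053, -0.36525097,  0.15377123]), 'ft_torque': array([ 0.00390291, -0.01074286,  0.01195119]), 'grip_force': 0.0, 'width': 1.0000853518719819}
```

View pics/t0.png

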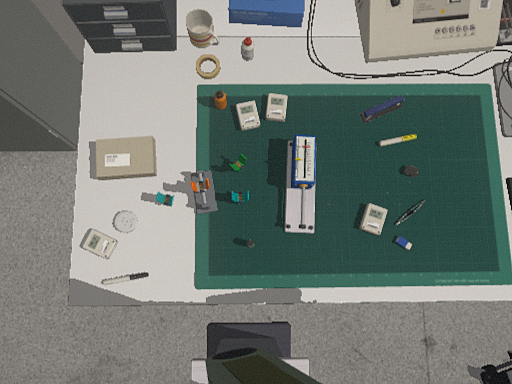

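View pics/s0.png

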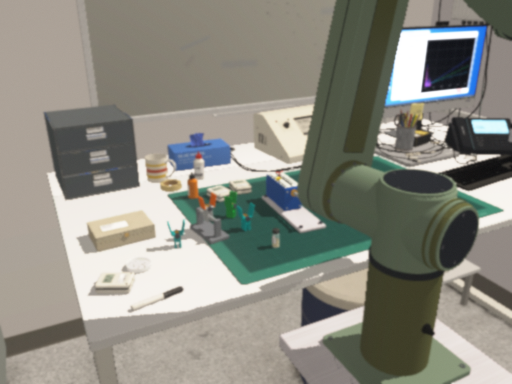

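The top view shows the tester at about (300,185) with its head towards the robot. The grey stand with the orange clip is at (203,190), with green and turquoise look-alikes at (238,162), (240,197) and (165,199). I'll measure these coarsely first, then use the wrist camera.

Run:
```python
from h import *
d=np.load('c0.npz')
for n in 'ts':
    f=d[n];W=d[n+'w'];hsv=cv2.cvtColor(f,cv2.COLOR_RGB2HSV)
    for nm,lo,hi in [('orange',(4,150,120),(16,255,255)),('blue',(105,130,60),(125,255,255)),('yellow',(22,150,150),(34,255,255)),('red',(0,150,100),(3,255,255))]:
        m=cv2.inRange(hsv,lo,hi);k,l,st,ce=cv2.connectedComponentsWithStats(m)
        for i in range(1,k):
            if st[i,4]>=3:
                p=W[l==i]; print(n,nm,ce[i].round(),st[i,4],np.nanmedian(p,0).round(3),np.nanmax(p[:,2]).round(3))
W=d['tw']
for nm,(x0,x1,y0,y1) in dict(stand=(185,222,165,218),tester=(278,325,130,238)).items():
    p=W[y0:y1,x0:x1].reshape(-1,3); 
    for a,b in [(.006,.02),(.045,.063),(.063,.075),(.08,.095)]:
        q=p[(p[:,2]>a)&(p[:,2]<b)]
        if len(q)>5: print(nm,a,len(q),cv2.minAreaRect(q[:,:2].astype(np.float32)))
```

```text
t orange [245.  41.] 3 [1.032 0.006 0.092] 0.092
t orange [249.  41.] 3 [ 1.033 -0.005  0.089] 0.09
t orange [222. 101.] 83 [0.869 0.071 0.057] 0.076
t orange [207. 183.] 19 [0.615 0.109 0.115] 0.122
t orange [194. 186.] 45 [0.609 0.145 0.106] 0.119
t blue [270.   6.] 743 [ 1.157 -0.075  0.072] 0.079
t blue [279.  16.] 5 [ 1.137 -0.097  0.05 ] 0.057
t blue [287.  15.] 3 [ 1.136 -0.12   0.056] 0.057
t blue [230.  21.] 3 [1.15e+00 5.20e-02 1.00e-03] 0.003
t blue [237.  22.] 13 [1.148 0.03  0.002] 0.007
t blue [252.  23.] 12 [ 1.143 -0.018  0.004] 0.01
t blue [268.  24.] 12 [ 1.141 -0.067  0.003] 0.008
t blue [281.  25.] 19 [ 1.138 -0.106  0.003] 0.01
t blue [300. 165.] 318 [ 0.661 -0.13   0.082] 0.091
t blue [402. 241.] 68 [ 0.464 -0.434  0.013] 0.02
t yellow [442.  11.] 10 [ 1.126 -0.57   0.096] 0.105
t yellow [409. 137.] 45 [ 0.769 -0.476  0.015] 0.021
t yellow [297. 159.] 7 [ 0.683 -0.132  0.099] 0.1
t red [248.  41.] 24 [ 1.033 -0.002  0.089] 0.098
s orange [195. 192.] 189 [0.866 0.086 0.048] 0.119
s orange [213. 199.] 57 [0.612 0.112 0.103] 0.117
s blue [470.  56.] 719 [ 1.023 -1.
[... 909 characters left out ...]
9465622901917), (0.10207527875900269, 0.017563026398420334), 10.583185195922852)
stand 0.08 108 ((0.6122473478317261, 0.1279011070728302), (0.030230466276407242, 0.029826080426573753), 10.914990425109863)
tester 0.006 1299 ((0.6427808403968811, -0.14604386687278748), (0.13647963106632233, 0.3061824142932892), 84.51508331298828)
tester 0.045 49 ((0.6752806305885315, -0.12952515482902527), (0.1426907479763031, 0.051608745008707047), 20.616788864135742)
tester 0.063 124 ((0.627734363079071, -0.14916935563087463), (0.2520367503166199, 0.05423606187105179), 6.01494026184082)
tester 0.08 1055 ((0.6280950307846069, -0.15143975615501404), (0.06010384485125542, 0.2592129409313202), 86.97169494628906)
```

Call:
drive_tool --steps "1 0.5 -0.4 -0.8 0 0 0; 1 1.4 -1.2 -1.8 0 0 0.3; 1 2.4 -2 -2.6 0 0 0.6; 1 3.4 -2.9 -3.4 0 0 0.9; 1 4.4 -3.8 -4.0 0 0 1.2; 1 5.4 -4.6 -4.4 0 0 1.4; 1 6.4 -5.5 -4.8 0 0 1.4; 1 7.4 -6.3 -4.8 0 0 1.4"

```text
t: 0.77
eef_pos: [0.3227, -0.3097, 0.3616]
tool_rot: [[0.983, 0.182, 0.002], [0.182, -0.983, -0.003], [0.002, 0.003, -1.0]]
force: [0.4, 0.1, 0.2]
width: 1.001
grip_force: 0.0
```

```bash
cat >> h.py <<'E'
def to(p,yaw=None):
    """tool-unit shift (and z turn for tool-x yaw in deg) to world TCP target p"""
    s=robot.state();R=s['tool_rot'];d=R.T@(np.array(p)-s['eef_pos'])/.03
    y=np.degrees(np.arctan2(R[1,0],R[0,0]))
    print('t',s['t'],'pos',s['eef_pos'].round(4),'yaw',y.round(2),'q',s['joint_pos'].round(0),'F',s['force'].round(1),'w',round(s['width'],3),'g',round(s['grip_force'],1))
    print('shift',d.round(2),'turn',None if yaw is None else (R.T@np.array([0,0,yaw-y])/5).round(2), 'tilt',R[:2,2].round(4))
E
python3 -c "
from h import *
to([.55,.06,.36],10.5)"
```

```text
t 0.7667 pos [ 0.3227 -0.3097  0.3616] yaw 10.51 q [-55.  -9.  93.   0.  96.  25.] F [0.4 0.1 0.2] w 1.001 g 0.0
shift [  9.7  -10.74   0.03] turn [-0. -0.  0.] tilt [ 0.0022 -0.0031]
```

Call:
drive_tool --steps "1 0.9 -1 0 0 0 0; 1 1.8 -2 0 0 0 0; 1 2.7 -3 0 0 0 0; 1 3.6 -4 0 0 0 0; 1 4.5 -5 0 0 0 0; 1 5.4 -6 0 0 0 0; 1 6.3 -7 0 0 0 0; 1 7.2 -8 0 0 0 0"

```text
t: 1.43
eef_pos: [0.4905, -0.033, 0.3591]
tool_rot: [[0.983, 0.184, -0.0], [0.184, -0.983, -0.0], [-0.0, -0.0, -1.0]]
force: [1.0, -0.5, -0.1]
width: 1.001
grip_force: 0.0
```

Call:
drive_tool --steps "1 0.9 -1 0 0 0 0; 1 1.6 -1.8 0 0 0 0; 1 2.1 -2.3 0 0 0 0; 1 2.4 -2.6 0 0 0 0; 1 2.4 -2.7 0 0 0 0; 1 2.4 -2.7 0 0 0 0"

```text
t: 1.93
eef_pos: [0.5456, 0.0578, 0.3589]
tool_rot: [[0.983, 0.184, -0.002], [0.184, -0.983, -0.0], [-0.002, 0.0, -1.0]]
force: [0.5, 0.2, 0.0]
width: 1.001
grip_force: 0.0
```

```bash
python3 -c "
from h import *
to([.55,.06,.36],10.5)
c=robot.capture('wrist');np.savez('w1.npz',f=c['frame'],w=cloud(c),K=c['camera_matrix'],V=c['view']);save('w1',c['frame'])"
```

```text
t 1.9333 pos [0.5456 0.0578 0.3589] yaw 10.62 q [-3.  5. 80. -0. 96. 76.] F [0.5 0.2 0. ] w 1.001 g 0.0
shift [ 0.16 -0.04 -0.04] turn [ 0.   -0.    0.02] tilt [-0.0016 -0.0004]
```

View pics/w1.png

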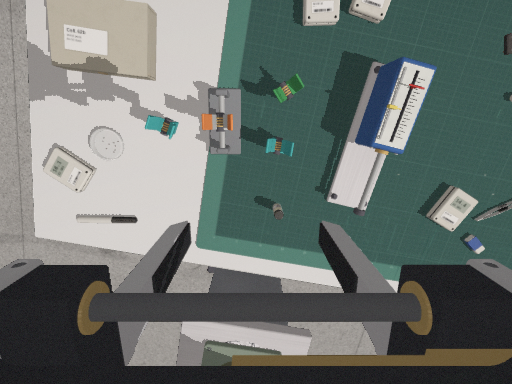

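The wrist view shows the orange clip at (217,121) on the stand bar from (222,98) to (222,147). The tester is on the right: rod from (362,205) to (385,152), red pointer at (416,87), yellow marker at (393,107). The vial is at (278,210).

```bash
cat > meas.py <<'E'
from h import *
import sys
def load(n):
    d=np.load(n);return d['f'],d['w'],d['K'],d['V']
def ray(px,z,K,V):
    Ti=np.linalg.inv(V);px=np.atleast_2d(px).astype(float)
    d=np.c_[(px[:,0]-K[0,2])/K[0,0],-(px[:,1]-K[1,2])/K[1,1],-np.ones(len(px))]@Ti[:3,:3].T
    o=Ti[:3,3]; return o+d*((z-o[2])/d[:,2])[:,None]
def line(q):
    vx,vy,x,y=cv2.fitLine(q[:,:2].astype(np.float32),cv2.DIST_HUBER,0,.001,.001).ravel()
    if vx<0: vx,vy=-vx,-vy
    return np.degrees(np.arctan2(vy,vx)),np.array([x,y])
E
python3 - <<'E'
from meas import *
f,W,K,V=load('w1.npz');hsv=cv2.cvtColor(f,cv2.COLOR_RGB2HSV)
def comps(nm,lo,hi,box,mn=4):
    m=cv2.inRange(hsv,lo,hi);M=np.zeros_like(m);x0,x1,y0,y1=box;M[y0:y1,x0:x1]=m[y0:y1,x0:x1]
    k,l,st,ce=cv2.connectedComponentsWithStats(M)
    for i in range(1,k):
        if st[i,4]>=mn: print(nm,ce[i].round(1),st[i,4],np.nanmedian(W[l==i],0).round(4),'z',np.nanmin(W[l==i][:,2]).round(3),np.nanmax(W[l==i][:,2]).round(3))
comps('orange',(4,150,100),(18,255,255),(190,245,95,155))
comps('yellow',(22,130,130),(36,255,255),(340,440,50,160))
comps('red',(0,150,100),(3,255,255),(340,440,50,160));comps('red2',(172,150,100),(180,255,255),(340,440,50,160))
comps('blue',(105,130,40),(125,255,255),(330,440,50,170),30)
X,Y,Z=W[...,0],W[...,1],W[...,2]
def reg(x0,x1,y0,y1,a,b):
    S=W[y0:y1,x0:x1].reshape(-1,3);return S[(S[:,2]>a)&(S[:,2]<b)]
q=reg(203,246,85,160,.064,.072);print('posts',len(q),cv2.minAreaRect(q[:,:2].astype(np.float32)),line(q))
q=reg(203,246,85,160,.056,.062);print('bar',len(q),line(q))
q=reg(195,246,85,160,.112,.13);print('handles',len(q),cv2.minAreaRect(q[:,:2].astype(np.float32)),q.max(0))
q=reg(195,246,85,160,.008,.016);print('base',len(q),cv2.minAreaRect(q[:,:2].astype(np.float32)))
q=reg(335,440,50,215,.084,.092);print('housing',len(q),cv2.minAreaRect(q[:,:2].astype(np.float32)),np.median(q[:,2]))
q=reg(345,400,140,215,.07,.0785);print('rod',len(q),line(q),np.median(q[:,2]))
q=reg(320,400,140,220,.007,.014);print('plate',len(q),cv2.minAreaRect(q[:,:2].astype(np.float32)))
q=reg(345,385,180,220,.072,.09);print('head',len(q),q.max(0),np.median(q,0), q[q[:,0].argmin()])
c=f[70:160,180:260];c2=f[45:225,320:440]
save('crop1',np.hstack([cv2.resize(c,(400,450),interpolation=cv2.INTER_CUBIC),cv2.resize(c2,(300,450),interpolation=cv2.INTER_CUBIC)]))
E
```

```text
orange [206.4 121.4] 152 [0.6089 0.1447 0.1053] z 0.087 0.118
orange [229.7 121.8] 64 [0.6153 0.1087 0.1154] z 0.095 0.118
yellow [390.6 106. ] 19 [ 0.684  -0.1293  0.0993] z 0.094 0.101
red [413.9  85.7] 26 [ 0.7172 -0.1537  0.1035] z 0.088 0.105
blue [381.5 102.7] 1869 [ 0.6917 -0.1262  0.0672] z 0.015 0.089
posts 26 ((0.6123659610748291, 0.12727005779743195), (0.10260461270809174, 0.0164173636585474), 8.923514366149902) (np.float32(6.883074), array([0.6411471 , 0.13023493], dtype=float32))
bar 207 (np.float32(9.146713), array([0.6008845 , 0.12469896], dtype=float32))
handles 102 ((0.611985981464386, 0.1272859424352646), (0.02318774163722992, 0.04534917697310448), 9.161487579345703) [0.62702273 0.15095841 0.11788426]
base 1316 ((0.6115432977676392, 0.1277395486831665), (0.1199602261185646, 0.059506624937057495), 9.754342079162598)
housing 3215 ((0.6869686245918274, -0.15410767495632172), (0.05922238156199455, 0.13829991221427917), 86.40479278564453) 0.08840596827569563
rod 420 (np.float32(-2.4620695), array([ 0.5480211 , -0.14508525], dtype=float32)) 0.07482129377744065
plate 2156 ((0.557712972164154, -0.1467401683330536), (0.08401032537221909, 0.12983570992946625), 86.6278076171875)
head 230 [ 0.56387335 -0.13363835  0.0816868 ] [ 0.52598297 -0.14428044  0.07525283] [ 0.49809379 -0.14257075  0.07944972]
```

View pics/crop1.png

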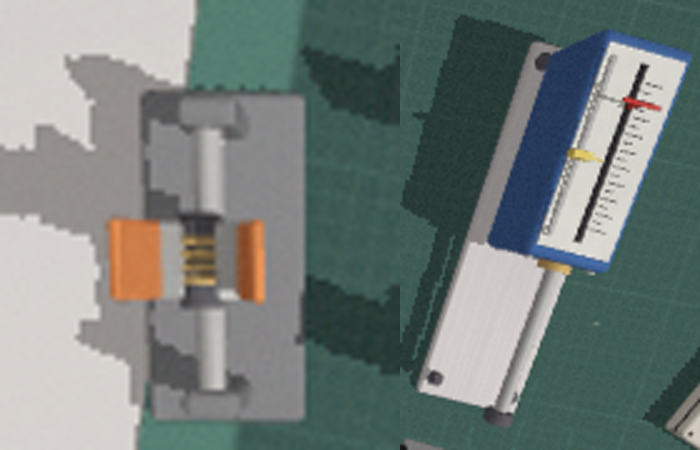

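Checks on the measurements:
- **Heights:** the bar, rod top (0.075) and housing top (0.088) all match the given sizes.
- **Clip:** about (0.612, 0.127), yaw 9.5°.
- **Tester:** origin about (0.6273, -0.1507), yaw -3.4°, which puts the rod seat at about (0.5275, -0.1447).
- **Pull length:** about 35 mm, within the expected 28–50 mm.

In the crop, the clip's handles sit either side of the barrel, and the pointer and marker are on the scale. Next I'll approach the clip.

```bash
python3 -c "
from h import *
to([.612,.127,.16],9.5);to([.612,.127,.1],9.5)"
```

```text
t 1.9833 pos [0.5455 0.0571 0.3591] yaw 10.56 q [-3.  5. 80. -0. 95. 76.] F [-0.   0.2  0.1] w 1.004 g 0.0
shift [ 2.61 -1.89  6.63] turn [ 0.   -0.    0.21] tilt [-0.0011 -0.0006]
t 1.9833 pos [0.5455 0.0571 0.3591] yaw 10.56 q [-3.  5. 80. -0. 95. 76.] F [-0.   0.2  0.1] w 1.004 g 0.0
shift [ 2.62 -1.89  8.63] turn [ 0.   -0.    0.21] tilt [-0.0011 -0.0006]
```

Call:
drive_tool --steps "0.75 0.6 -0.4 0.4 0 0 0.2; 0.75 1.3 -0.9 1.2 0 0 0.2; 0.75 2 -1.4 2.1 0 0 0.2; 0.75 2.4 -1.8 3 0 0 0.2; 0.75 2.6 -1.9 3.9 0 0 0.2; 0.75 2.6 -1.9 4.8 0 0 0.2; 0.75 2.6 -1.9 5.4 0 0 0.2; 0.75 2.6 -1.9 5.7 0 0 0.2"

```text
t: 2.65
eef_pos: [0.6099, 0.1261, 0.185]
tool_rot: [[0.986, 0.164, -0.006], [0.164, -0.986, -0.001], [-0.006, -0.0, -1.0]]
force: [0.0, -0.9, -0.0]
width: 0.751
grip_force: 0.0
```

Call:
drive_tool --steps "0.75 0 0 0.1 0 0 0; 0.75 0 0 0.1 0 0 0"

```text
t: 2.82
eef_pos: [0.6121, 0.1269, 0.1855]
tool_rot: [[0.986, 0.165, -0.0], [0.165, -0.986, -0.0], [-0.0, 0.0, -1.0]]
force: [0.1, -0.5, 0.4]
width: 0.747
grip_force: 0.0
```

```bash
python3 -c "
from h import *
to([.612,.127,.1],9.5)
c=robot.capture('wrist');save('w2',c['frame'])"
```

```text
t 2.8167 pos [0.6121 0.1269 0.1855] yaw 9.49 q [ 4. 19. 83. -0. 78. 84.] F [ 0.1 -0.5  0.4] w 0.747 g 0.0
shift [-0.   -0.    2.85] turn [-0.  0. -0.] tilt [-0.0004 -0.0002]
```

View pics/w2.png

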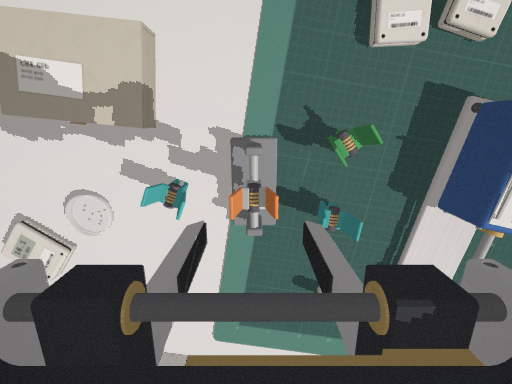

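The clip at (254,200) is centred between the fingers, and the look-alikes at (168,196) and (340,220) are clear of them. I'll descend and squeeze.

Call:
drive_tool --steps "0.75 0 0 0.5 0 0 0; 0.75 0 0 1.2 0 0 0; 0.75 0 0 1.9 0 0 0; 0.75 0 0 2.5 0 0 0; 0.75 0 0 2.8 0 0 0; 0.75 0 0 2.8 0 0 0; 0.4 0 0 2.8 0 0 0; 0.2 0 0 2.8 0 0 0"

```text
t: 3.53
eef_pos: [0.6139, 0.1281, 0.1037]
tool_rot: [[0.986, 0.166, 0.004], [0.166, -0.986, 0.0], [0.004, 0.0, -1.0]]
force: [0.1, 0.5, 0.7]
width: 0.644
grip_force: 0.0
```

Call:
drive_tool --steps "0.1 0 0 0 0 0 0; 0 0 0 0 0 0 0; 0 0 0 0 0 0 0; 0 0 0 0 0 0 0; 0 0 0 0 0 0 0; 0 0 0 0 0 0 0"

```text
t: 4.03
eef_pos: [0.6148, 0.1308, 0.1063]
tool_rot: [[0.986, 0.166, 0.006], [0.166, -0.986, 0.005], [0.007, -0.004, -1.0]]
force: [-2.4, 4.5, 12.3]
width: 0.317
grip_force: 29.9
```

Call:
drive_tool --steps "0 0 0 -0.2 0 0 0; 0 0 0 -0.5 0 0 0; 0 0 0 -0.8 0 0 0; 0 0 0 -1.2 0 0 0; 0 0 0 -1.6 0 0 0; 0 0 0 -2 0 0 0; 0 0 0 -2 0 0 0; 0 0 0 -2 0 0 0"

```text
t: 4.7
eef_pos: [0.6132, 0.128, 0.1631]
tool_rot: [[0.986, 0.166, 0.003], [0.166, -0.986, 0.0], [0.003, 0.0, -1.0]]
force: [0.1, -0.6, -1.1]
width: 0.314
grip_force: 29.8
```

```bash
python3 -c "
from h import *
to([.612,.127,.2],-3.4)
c=robot.capture('wrist');save('w3',c['frame'])"
```

```text
t 4.7 pos [0.6132 0.128  0.1631] yaw 9.57 q [ 4. 20. 84. -0. 75. 84.] F [ 0.1 -0.6 -1.1] w 0.314 g 29.8
shift [-0.04  0.03 -1.23] turn [-0.01 -0.    2.59] tilt [0.003  0.0002]
```

View pics/w3.png

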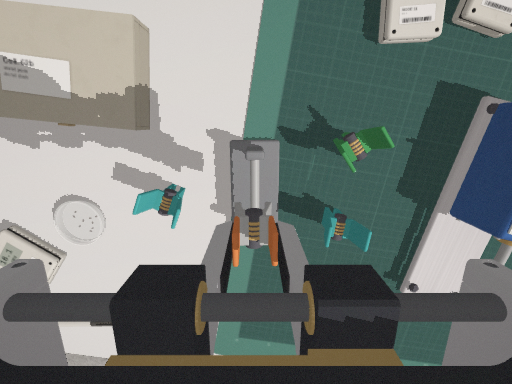

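The clip is held by its parallel handles (orange at (236,238) and (273,238)), barrel at (254,228), clear of the bar. I'll measure its pose in the tool frame.

```bash
cat > rel.py <<'E'
from h import *
def rel(box,lo,hi):
    c=robot.capture('wrist');s=robot.state();W=cloud(c);x0,x1,y0,y1=box
    R=s['tool_rot'];f=c['frame'];hsv=cv2.cvtColor(f,cv2.COLOR_RGB2HSV)
    L=(W-s['eef_pos'])@R
    return L,hsv,s,c
E
python3 - <<'E'
from rel import *
L,hsv,s,c=rel((0,1,0,1),0,0)
for nm,lo,hi,b in [('orange',(4,150,90),(18,255,255),(228,285,205,272))]:
    m=np.zeros(hsv.shape[:2],bool);m[b[2]:b[3],b[0]:b[1]]=cv2.inRange(hsv,lo,hi)[b[2]:b[3],b[0]:b[1]]>0
    q=L[m];q=q[np.isfinite(q[:,0])]
    for side in (-1,1):
        k=q[q[:,1]*side>0]; print(nm,side,len(k),np.percentile(k,[2,50,98],axis=0).round(4).tolist())
q=L[205:250,243:266].reshape(-1,3);q=q[np.isfinite(q[:,0])&(q[:,2]<.05)&(q[:,2]>-.02)]
print(len(q),np.percentile(q,[2,10,50,90,98],axis=0).round(4).tolist())
for r in range(200,262,4): print(r,L[r,254].round(4),c['frame'][r,254])
E
```

```text
orange -1 310 [[-0.011, -0.0146, -0.0158], [0.0042, -0.0124, -0.0141], [0.0107, -0.0105, 0.015]]
orange 1 361 [[-0.0118, 0.0108, -0.0152], [0.0027, 0.0124, -0.0131], [0.0106, 0.0149, 0.0144]]
897 [[-0.0158, -0.0086, 0.017], [-0.0123, -0.0071, 0.0176], [0.0007, -0.0001, 0.0188], [0.0117, 0.0068, 0.0232], [0.0129, 0.0084, 0.0319]]
200 [-0.0012 -0.0002  0.0996] [173 171 168]
204 [-0.0058 -0.0002  0.1001] [170 169 166]
208 [ 0.0123 -0.0001  0.031 ] [55 53 57]
212 [ 0.0126 -0.0001  0.0203] [55 55 58]
216 [ 0.0099 -0.0001  0.0189] [60 58 62]
220 [ 0.0074 -0.0001  0.0171] [55 51 55]
224 [ 0.0041 -0.0001  0.0173] [137 112  71]
228 [ 0.0004 -0.0001  0.0183] [136 111  70]
232 [-0.0032 -0.0001  0.0191] [112  91  61]
236 [-0.0062 -0.0001  0.0184] [67 61 60]
240 [-0.0097 -0.0001  0.0185] [115 100  84]
244 [-0.0131 -0.0001  0.0187] [ 99  96 102]
248 [-0.016  -0.0001  0.0175] [ 99  99 103]
252 [-0.0939 -0.0004  0.1606] [ 71 103  94]
256 [-0.0999 -0.0004  0.1605] [66 96 89]
260 [-0.1064 -0.0004  0.1609] [66 95 88]
```

```bash
python3 -c "
from h import *
to([.5285,-.1447,.19],-3.4)"
```

```text
t 4.8 pos [0.6119 0.128  0.161 ] yaw 9.57 q [ 4. 21. 84. -0. 75. 84.] F [ 1.2  0.2 -2.4] w 0.315 g 29.8
shift [-4.25  8.5  -0.96] turn [0.   0.   2.59] tilt [-0.0009 -0.0001]
```

Call:
drive_tool --steps "0 0 0.2 -0.5 0 0 0; 0 -0.4 0.8 -1 0 0 0.3; 0 -0.9 1.7 -1 0 0 0.6; 0 -1.4 2.7 -1 0 0 0.9; 0 -1.9 3.7 -1 0 0 1.2; 0 -2.4 4.7 -1 0 0 1.6; 0 -2.9 5.7 -1 0 0 2; 0 -3.4 6.7 -1 0 0 2.3"

```text
t: 5.47
eef_pos: [0.5437, -0.0882, 0.1904]
tool_rot: [[0.999, -0.035, -0.002], [-0.035, -0.999, 0.001], [-0.002, -0.001, -1.0]]
force: [0.6, -0.0, -1.4]
width: 0.32
grip_force: 29.8
```

Call:
drive_tool --steps "0 -0.4 0.8 0 0 0 0.2; 0 -0.7 1.4 0 0 0 0.3; 0 -0.8 1.7 0 0 0 0.3; 0 -0.8 1.7 0 0 0 0.3; 0 -0.8 1.7 0 0 0 0.3"

```text
t: 5.88
eef_pos: [0.5194, -0.1369, 0.191]
tool_rot: [[0.998, -0.06, -0.0], [-0.06, -0.998, 0.001], [-0.001, -0.001, -1.0]]
force: [0.2, 1.0, -0.8]
width: 0.316
grip_force: 29.8
```

Run:
```python
from h import *
to([.5285,-.1447,.15],-3.4)
c=robot.capture('wrist');np.savez('w4.npz',f=c['frame'],w=cloud(c),K=c['camera_matrix'],V=c['view']);save('w4',c['frame'])
t=robot.capture('top');np.savez('t4.npz',f=t['frame'],w=cloud(t),K=t['camera_matrix'],V=t['view'])
```

```text
t 5.8833 pos [ 0.5194 -0.1369  0.191 ] yaw -3.46 q [-24.   9.  95.   0.  76.  69.] F [ 0.2  1.  -0.8] w 0.316 g 29.8
shift [0.32 0.24 1.36] turn [-0.   -0.   -0.01] tilt [-0.0004  0.0011]
```

View pics/w4.png

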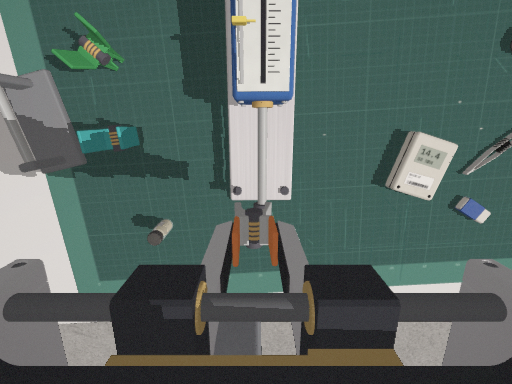

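The rod is vertical in the image, with centre at about (262,150) and head at (263,207). The clip is at (254,228) and parallel to it. I'll remeasure the rod, housing and yellow marker from here.

Run:
```python
from meas import *
f,W,K,V=load('w4.npz')
S=W[100:215,245:280].reshape(-1,3);q=S[(S[:,2]>.0735)&(S[:,2]<.0765)];q=q[(q[:,0]<.605)];print('rod top',len(q),line(q),np.median(q[:,2]))
S=W[195:215,245:280].reshape(-1,3);q=S[(S[:,2]>.076)&(S[:,2]<.084)];print('head',len(q),np.percentile(q,[2,50,98],axis=0).round(4).tolist())
S=W[60:215,225:300].reshape(-1,3);q=S[(S[:,2]>.007)&(S[:,2]<.013)];print('plate',len(q),cv2.minAreaRect(q[:,:2].astype(np.float32)))
S=W[0:110,225:305].reshape(-1,3);q=S[(S[:,2]>.086)&(S[:,2]<.0905)];r=cv2.minAreaRect(q[:,:2].astype(np.float32));print('housing',len(q),r,cv2.boxPoints(r).round(4).tolist(),np.median(q[:,2]))
```

```text
rod top 654 (np.float32(-3.4361362), array([ 0.55447894, -0.14703542], dtype=float32)) 0.07507742639959789
head 45 [[0.5043, -0.1474, 0.0761], [0.507, -0.1434, 0.0787], [0.5163, -0.1366, 0.0811]]
plate 5343 ((0.5813593864440918, -0.14875593781471252), (0.0840267762541771, 0.1750229150056839), 86.60912322998047)
housing 5196 ((0.6601647734642029, -0.15316486358642578), (0.05667956918478012, 0.08233963698148727), 86.43494415283203) [[0.6172999739646912, -0.17890000343322754], [0.6995000243186951, -0.18400000035762787], [0.703000009059906, -0.1273999959230423], [0.6208000183105469, -0.12229999899864197]] 0.0885249779282985
```

Call:
drive_tool --steps "0 0.2 0.2 0 0 0 0; 0 0.3 0.27 0.2 0 0 0; 0 0.3 0.27 0.6 0 0 0; 0 0.3 0.27 1 0 0 0; 0 0.3 0.27 1 0 0 0; 0 0.3 0.27 1 0 0 0; 0 0.3 0.27 1 0 0 0; 0 0.3 0.27 1 0 0 0"

```text
t: 6.65
eef_pos: [0.5282, -0.1459, 0.1617]
tool_rot: [[0.998, -0.06, 0.001], [-0.06, -0.998, -0.0], [0.001, 0.0, -1.0]]
force: [0.1, -0.3, -0.6]
width: 0.318
grip_force: 29.8
```

Run:
```python
from meas import *
to([.529,-.1452,.1195],-3.43)
c=robot.capture('wrist');s=robot.state();W=cloud(c)
L=(W-s['eef_pos'])@s['tool_rot']
S=L.reshape(-1,3);q=S[(abs(S[:,1])<.03)&(S[:,0]>.02)&(S[:,0]<.085)];w=W.reshape(-1,3)[(abs(S[:,1])<.03)&(S[:,0]>.02)&(S[:,0]<.085)]
q=q[(w[:,2]>.0725)&(w[:,2]<.0775)];print('rod in tool',len(q),q.min(0),q.max(0),line(q))
q=S[(abs(S[:,1])<.009)&(abs(S[:,0])<.02)&(S[:,2]>.01)&(S[:,2]<.03)];print('barrel',len(q),np.percentile(q,[2,50,98],axis=0).round(4).tolist())
```

```text
t 6.65 pos [ 0.5282 -0.1459  0.1617] yaw -3.42 q [-24.  11.  96.   0.  73.  69.] F [ 0.1 -0.3 -0.6] w 0.318 g 29.8
shift [ 0.03 -0.03  1.41] turn [-0. -0.  0.] tilt [ 0.0006 -0.0002]
rod in tool 637 [ 0.02022674 -0.01055091  0.08460671] [0.08498477 0.00991496 0.08953026] (np.float32(-0.13376144), array([ 0.05367072, -0.00053009], dtype=float32))
barrel 886 [[-0.0164, -0.0087, 0.0179], [-0.0004, -0.0003, 0.0197], [0.0122, 0.0089, 0.0279]]
```

Call:
drive_tool --steps "0 0.03 -0.02 0.3 0 0 0; 0 0.03 -0.02 0.6 0 0 0; 0 0.03 -0.02 0.9 0 0 0; 0 0.03 -0.02 1.2 0 0 0; 0 0.03 -0.02 1.38 0 0 0; 0 0.03 -0.02 1.38 0 0 0; 0 0.03 -0.02 1.38 0 0 0; 0 0.03 -0.02 1.38 0 0 0"

```text
t: 7.37
eef_pos: [0.5293, -0.1448, 0.1209]
tool_rot: [[0.998, -0.06, 0.001], [-0.06, -0.998, 0.001], [0.001, -0.001, -1.0]]
force: [-1.4, 2.2, 7.5]
width: 0.314
grip_force: 30.0
```

Run:
```python
from meas import *
to([.529,-.1452,.1195],-3.43)
c=robot.capture('wrist');s=robot.state();W=cloud(c);save('w5',c['frame'])
L=(W-s['eef_pos'])@s['tool_rot']
S=L.reshape(-1,3)
q=S[(abs(S[:,1])<.009)&(abs(S[:,0])<.02)&(S[:,2]>.01)&(S[:,2]<.03)];print('barrel',len(q),np.percentile(q,[2,50,98],axis=0).round(4).tolist())
```

```text
t 7.3667 pos [ 0.5293 -0.1448  0.1209] yaw -3.43 q [-24.  14.  97.   0.  68.  69.] F [-1.4  2.2  7.5] w 0.314 g 30.0
shift [-0.01  0.02  0.05] turn [-0.  0.  0.] tilt [0.0008 0.0011]
barrel 890 [[-0.0171, -0.0086, 0.0169], [-0.0006, -0.0002, 0.0187], [0.0118, 0.0088, 0.0275]]
```

View pics/w5.png

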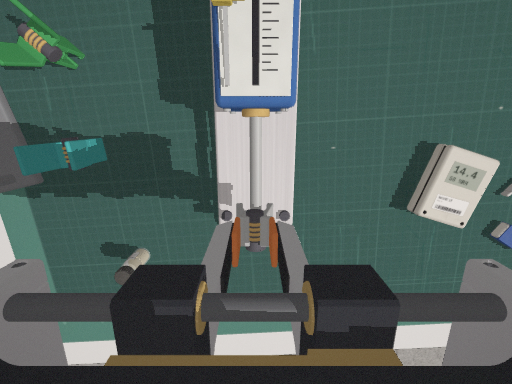

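The clip is astride the rod: barrel at (255,233) over the rod line at (256,165), with light contact. I'll open to let the jaws close, then go straight up.

Call:
drive_tool --steps "0.4 0 0 0 0 0 0; 0.5 0 0 0 0 0 0; 0.6 0 0 0 0 0 0; 0.8 0 0 0 0 0 0; 0.8 0 0 0 0 0 0; 0.8 0 0 0 0 0 0; 0.8 0 0 0 0 0 0; 0.8 0 0 0 0 0 0"

```text
t: 8.08
eef_pos: [0.5289, -0.1453, 0.12]
tool_rot: [[0.998, -0.06, -0.0], [-0.06, -0.998, 0.0], [-0.0, -0.0, -1.0]]
force: [-0.9, -0.6, 0.2]
width: 0.793
grip_force: 0.0
```

Call:
drive_tool --steps "0.8 0 0 -0.4 0 0 0; 0.8 0 0 -1 0 0 0; 0.8 0 0 -1.8 0 0 0; 0.8 0 0 -2.6 0 0 0; 0.8 0 0 -3 0 0 0; 0.8 0 0 -3 0 0 0; 0.8 0 0 -3 0 0 0"

```text
t: 8.67
eef_pos: [0.5292, -0.1455, 0.2108]
tool_rot: [[0.998, -0.06, 0.002], [-0.06, -0.998, -0.001], [0.002, 0.001, -1.0]]
force: [0.3, 0.2, -0.7]
width: 0.8
grip_force: 0.0
```

Run:
```python
from meas import *
to([.529,-.1452,.2],86.6)
c=robot.capture('wrist');s=robot.state();W=cloud(c);save('w6',c['frame']);np.savez('w6.npz',f=c['frame'],w=W,K=c['camera_matrix'],V=c['view'])
```

```text
t 8.6667 pos [ 0.5292 -0.1455  0.2108] yaw -3.42 q [-24.   9.  92.   0.  79.  69.] F [ 0.3  0.2 -0.7] w 0.8 g 0.0
shift [-0.01 -0.01  0.36] turn [ 3.0e-02  1.0e-02 -1.8e+01] tilt [ 0.0017 -0.0008]
```

View pics/w6.png

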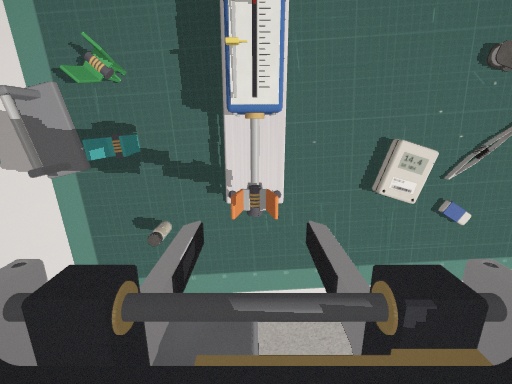

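The clip sits on the rod with its handles sprung out, orange at (238,203) and (272,203), barrel at (255,197). The marker is at (233,41) and the pointer is at the top edge at (254,2).

Run:
```python
from meas import *
f,W,K,V=load('w6.npz');hsv=cv2.cvtColor(f,cv2.COLOR_RGB2HSV)
a=np.radians(-3.43);R2=np.array([[np.cos(a),np.sin(a)],[-np.sin(a),np.cos(a)]])
T=W.copy();T[...,:2]=(W[...,:2]-[.6281,-.1510])@R2.T   # tester frame
def pr(nm,m): 
    q=T[m];q=q[np.isfinite(q[:,0])];print(nm,len(q),np.percentile(q,[2,50,98],axis=0).round(4).tolist())
box=np.zeros(f.shape[:2],bool);box[170:225,225:285]=1
pr('orange',box&(cv2.inRange(hsv,(4,150,90),(18,255,255))>0))
pr('barrel',box&(abs(T[...,1])<.006)&(T[...,2]>.095)&(T[...,2]<.106))
pr('clip top',box&(T[...,2]>.114))
b=np.zeros_like(box);b[30:50,220:250]=1
pr('mark',b&(cv2.inRange(hsv,(22,130,130),(36,255,255))>0))
b[:]=0;b[0:12,240:275]=1
pr('red',b&((cv2.inRange(hsv,(0,150,90),(4,255,255))|cv2.inRange(hsv,(172,150,90),(180,255,255)))>0))
b[:]=0;b[100:112,225:285]=1
pr('front',b&(T[...,2]>.085)&(T[...,2]<.091))
```

```text
orange 546 [[-0.1122, -0.0227, 0.1046], [-0.1007, 0.0127, 0.1254], [-0.0901, 0.0223, 0.135]]
barrel 291 [[-0.1171, -0.0057, 0.0999], [-0.101, -0.0002, 0.1043], [-0.0878, 0.0053, 0.1059]]
clip top 445 [[-0.1123, -0.0228, 0.1147], [-0.1007, 0.0145, 0.1299], [-0.0901, 0.0223, 0.135]]
mark 35 [[0.0516, 0.0143, 0.0934], [0.0522, 0.0226, 0.0981], [0.0547, 0.0271, 0.1008]]
red 12 [[0.0874, -0.0012, 0.0895], [0.088, -0.0003, 0.0926], [0.0885, 0.0007, 0.0962]]
front 567 [[-0.0092, -0.0273, 0.0852], [-0.0036, -0.0002, 0.0872], [0.0013, 0.0262, 0.0897]]
```

Call:
drive_tool --steps "0.6 0 0 0 0 0 -1.3; 0.6 0 0 0 0 0 -2.7; 0.6 0 0 0 0 0 -4.1; 0.6 0 0 0 0 0 -5.5; 0.6 0 0 0 0 0 -6.9; 0.6 0 0 0 0 0 -8.3; 0.6 0 0 0 0 0 -9.7; 0.6 0 0 0 0 0 -11"

```text
t: 9.38
eef_pos: [0.5274, -0.1447, 0.2075]
tool_rot: [[0.617, 0.787, -0.004], [0.787, -0.617, 0.002], [-0.001, -0.005, -1.0]]
force: [-0.7, 1.3, 0.6]
width: 0.6
grip_force: 0.0
```

Call:
drive_tool --steps "0.6 0 0 0 0 0 -1.4; 0.6 0 0 0 0 0 -2.8; 0.6 0 0 0 0 0 -4.2; 0.6 0 0 0 0 0 -5.6; 0.6 0 0 0 0 0 -6.6; 0.6 0 0 0 0 0 -7; 0.6 0 0 0 0 0 -7; 0.6 0 0 0 0 0 -7"

```text
t: 10.05
eef_pos: [0.5278, -0.1449, 0.2082]
tool_rot: [[0.061, 0.998, -0.003], [0.998, -0.061, 0.001], [0.001, -0.003, -1.0]]
force: [-0.0, 0.8, 0.1]
width: 0.603
grip_force: 0.0
```

Run:
```python
from meas import *
to([.5271,-.1449,.15],86.57)
to([.5271,-.1449,.095],86.57)
```

```text
t 10.05 pos [ 0.5278 -0.1449  0.2082] yaw 86.52 q [-24.   9.  93.   0.  79. -21.] F [-0.   0.8  0.1] w 0.603 g 0.0
shift [-0.   -0.02  1.94] turn [ 0.   -0.   -0.01] tilt [-0.0032  0.0015]
t 10.05 pos [ 0.5278 -0.1449  0.2082] yaw 86.52 q [-24.   9.  93.   0.  79. -21.] F [-0.   0.8  0.1] w 0.603 g 0.0
shift [-0.01 -0.01  3.77] turn [ 0.   -0.   -0.01] tilt [-0.0032  0.0015]
```

Call:
drive_tool --steps "0.6 0 0 0.5 0 0 0; 0.6 0 0 1.2 0 0 0; 0.6 0 0 2 0 0 0; 0.6 0 0 2.7 0 0 0; 0.6 0 0 3.2 0 0 0; 0.6 0 0 3.4 0 0 0; 0.6 0 0 3.4 0 0 0; 0.6 0 0 3.4 0 0 0"

```text
t: 10.72
eef_pos: [0.5288, -0.1454, 0.108]
tool_rot: [[0.06, 0.998, -0.0], [0.998, -0.06, 0.0], [0.0, -0.0, -1.0]]
force: [0.2, 0.2, -0.6]
width: 0.598
grip_force: 0.0
```

Run:
```python
from meas import *
to([.5271,-.1449,.095],86.57)
```

```text
t 10.7167 pos [ 0.5288 -0.1454  0.108 ] yaw 86.55 q [-24.  15.  98.   0.  67. -21.] F [ 0.2  0.2 -0.6] w 0.598 g 0.0
shift [ 0.01 -0.06  0.43] turn [ 0. -0. -0.] tilt [-0.0004  0.0002]
```

Call:
drive_tool --steps "0.6 0 -0.06 0.2 0 0 0; 0.6 0 -0.06 0.4 0 0 0; 0.6 0 -0.06 0.43 0 0 0; 0.5 0 -0.06 0.43 0 0 0; 0.4 0 -0.06 0.43 0 0 0; 0.3 0 -0.06 0.43 0 0 0; 0.2 0 -0.06 0.43 0 0 0; 0.1 0 -0.06 0.43 0 0 0"

```text
t: 11.38
eef_pos: [0.5264, -0.1452, 0.0953]
tool_rot: [[0.059, 0.998, -0.002], [0.998, -0.059, 0.0], [-0.0, -0.002, -1.0]]
force: [-1.7, -0.7, 1.4]
width: 0.317
grip_force: 30.0
```

Call:
drive_tool --steps "0 0 0 0 0 0 0; 0 0 0 0 0 0 0; 0 0 0 0 0 0 0; 0 0 0 0 0 0 0"

```text
t: 11.72
eef_pos: [0.5264, -0.1453, 0.0952]
tool_rot: [[0.06, 0.998, -0.001], [0.998, -0.06, 0.0], [-0.0, -0.001, -1.0]]
force: [-4.4, 0.6, 4.1]
width: 0.314
grip_force: 30.0
```

Run:
```python
from meas import *
to([.5271,-.1449,.095],86.57)
c=robot.capture('wrist');save('w7',c['frame'])
```

```text
t 11.7167 pos [ 0.5264 -0.1453  0.0952] yaw 86.58 q [-24.  16.  99.  -0.  65. -21.] F [-4.4  0.6  4.1] w 0.314 g 30.0
shift [0.01 0.02 0.01] turn [0. 0. 0.] tilt [-0.0014  0.    ]
```

View pics/w7.png

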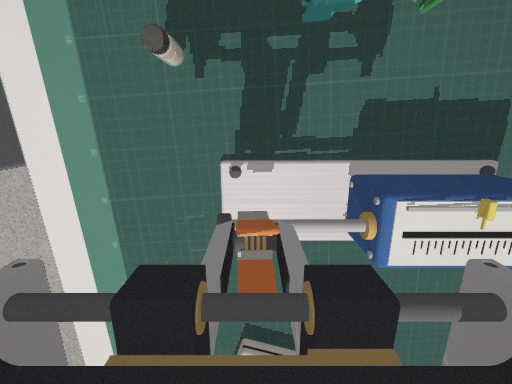

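The gripper holds the barrel by its ends (about 29.5 mm), with the fingertips above the head at (225,222) and the rod. I'll pull along tool -y, first about 27 mm, then measure pointer against marker.

Call:
drive_tool --steps "0 0 -0.1 0 0 0 0; 0 0 -0.25 0 0 0 0; 0 0 -0.4 0 0 0 0; 0 0 -0.55 0 0 0 0; 0 0 -0.7 0 0 0 0; 0 0 -0.85 0 0 0 0; 0 0 -0.9 0 0 0 0; 0 0 -0.9 0 0 0 0"

```text
t: 12.43
eef_pos: [0.5013, -0.1439, 0.0955]
tool_rot: [[0.06, 0.998, 0.004], [0.998, -0.06, -0.001], [-0.0, 0.004, -1.0]]
force: [6.0, -1.0, -3.4]
width: 0.317
grip_force: 30.0
```

```bash
cat > pm.py <<'E'
from meas import *
a=np.radians(-3.43);R2=np.array([[np.cos(a),np.sin(a)],[-np.sin(a),np.cos(a)]])
to([.5271,-.1449,.095],86.57)
for n in ('top','scene','wrist'):
    c=robot.capture(n);W=cloud(c);K,V=c['camera_matrix'],c['view'];T=W.copy();T[...,:2]=(W[...,:2]-[.6281,-.1510])@R2.T
    hsv=cv2.cvtColor(c['frame'],cv2.COLOR_RGB2HSV)
    box=(T[...,0]>0)&(T[...,0]<.125)&(abs(T[...,1])<.032)&(T[...,2]>.08)&(T[...,2]<.12)
    for nm,m in (('mark',cv2.inRange(hsv,(20,110,90),(36,255,255))),('red',cv2.inRange(hsv,(0,110,80),(6,255,255))|cv2.inRange(hsv,(170,110,80),(180,255,255))),('orange',None)):
        if nm=='orange':
            b=(abs(T[...,0]+.12)<.05)&(abs(T[...,1])<.04)&(T[...,2]>.09)&(T[...,2]<.145);m=cv2.inRange(hsv,(4,150,90),(18,255,255))
        else: b=box
        v,u=np.nonzero(b&(m>0))
        if len(u)==0: print(n,nm,'none');continue
        q=T[v,u];print(n,nm,len(u),'px',u.mean().round(1),v.mean().round(1),np.percentile(q,[2,50,98],axis=0).round(4).tolist())
        if nm!='orange':
            w=ray([u.mean(),v.mean()],.0975,K,V)[0];print('   ray z=.0975:',(R2@(w[:2]-[.6281,-.1510])).round(4))
E
python3 pm.py
```

```text
t 12.4333 pos [ 0.5013 -0.1439  0.0955] yaw 86.55 q [-26.  13. 102.   0.  64. -22.] F [ 6.  -1.  -3.4] w 0.317 g 30.0
shift [0.02 0.86 0.02] turn [-0.  0. -0.] tilt [ 0.0043 -0.0007]
top mark 11 px 297.3 158.5 [[0.0521, 0.0134, 0.0896], [0.0545, 0.0218, 0.0976], [0.0559, 0.0274, 0.1006]]
   ray z=.0975: [0.054  0.0211]
top red 11 px 305.3 154.9 [[0.0636, -0.0093, 0.0838], [0.0645, 0.0011, 0.101], [0.0687, 0.0067, 0.1059]]
   ray z=.0975: [ 0.0654 -0.0003]
top orange none
scene mark none
scene red none
scene orange none
wrist mark none
wrist red none
wrist orange 1782 px 256.0 260.4 [[-0.1371, -0.0192, 0.1032], [-0.126, -0.0149, 0.1205], [-0.1149, 0.0228, 0.1343]]
```

Call:
drive_tool --steps "0 0 -0.1 0 0 0 0; 0 0 -0.2 0 0 0 0; 0 0 -0.3 0 0 0 0; 0 0 -0.33 0 0 0 0; 0 0 -0.33 0 0 0 0; 0 0 -0.33 0 0 0 0"

```text
t: 13.08
eef_pos: [0.4923, -0.1433, 0.0956]
tool_rot: [[0.06, 0.998, 0.006], [0.998, -0.06, -0.001], [-0.001, 0.006, -1.0]]
force: [7.2, 0.6, -4.4]
width: 0.317
grip_force: 30.0
```

```bash
python3 pm.py | grep -v -E 'scene'
python3 - <<'E'
from pm import R2,np,cv2,load,ray
# soft-weight centroids (saturation-based) in w1 and in the top view now and at the start
from meas import *
def soft(f,W,K,V,n):
    T=W.copy();T[...,:2]=(W[...,:2]-[.6281,-.1510])@R2.T
    F=f.astype(float);r,g,b=F[...,0],F[...,1],F[...,2]
    box=cv2.dilate(((T[...,0]>.02)&(T[...,0]<.12)&(abs(T[...,1])<.03)&(T[...,2]>.088)).astype(np.uint8),np.ones((3,3)))>0
    box&=(T[...,0]>.01)&(T[...,0]<.12)&(abs(T[...,1])<.028)
    for nm,w in (('mark',np.minimum(r,g)-b-20),('red',r-np.maximum(g,b)-25)):
        w=np.where(box,np.clip(w,0,None),0)
        if nm=='red': w=np.where(np.minimum(r,g)-b>40,0,w); w[abs(T[...,1])>.016]=0
        v,u=np.nonzero(w>0);ww=w[v,u];p=[(u*ww).sum()/ww.sum(),(v*ww).sum()/ww.sum()]
        q=T[v,u];print(n,nm,len(u),np.round(p,2),'cloud',np.average(q,axis=0,weights=ww).round(4),[(z,(R2@(ray(p,z,K,V)[0][:2]-[.6281,-.1510])).round(4).tolist()) for z in (.097,.103)])
soft(*load('w1.npz'),'w1')
c=robot.capture('top');K,V=c['camera_matrix'],c['view']
d=np.load('c0.npz');soft(d['t'],d['tw'],K,V,'top0')
soft(c['frame'],cloud(c),K,V,'topnow')
E
```

```text
t 13.0833 pos [ 0.4923 -0.1433  0.0956] yaw 86.55 q [-26.  12. 104.   0.  64. -23.] F [ 7.2  0.6 -4.4] w 0.317 g 30.0
shift [0.02 1.16 0.03] turn [-0.  0. -0.] tilt [ 0.0058 -0.0009]
top mark 13 px 297.9 158.6 [[0.0525, 0.0079, 0.0875], [0.0551, 0.019, 0.0959], [0.0561, 0.0271, 0.101]]
   ray z=.0975: [0.0539 0.0193]
top red 12 px 305.2 158.0 [[0.0547, -0.0095, 0.0821], [0.0565, 0.0003, 0.0977], [0.0621, 0.0066, 0.1052]]
   ray z=.0975: [ 0.0567 -0.0003]
top orange none
wrist mark none
wrist red none
wrist orange 1795 px 256.0 260.3 [[-0.1464, -0.0193, 0.1034], [-0.1352, -0.0149, 0.1206], [-0.1241, 0.0226, 0.1344]]
t 13.2333 pos [ 0.4923 -0.1434  0.0956] yaw 86.55 q [-26.  12. 104.   0.  64. -23.] F [ 6.9 -0.6 -4.4] w 0.318 g 30.0
shift [0.02 1.16 0.03] turn [-0.  0. -0.] tilt [ 0.0059 -0.0009]
top mark 12 px 297.6 158.6 [[0.0523, 0.0104, 0.0872], [0.0548, 0.0205, 0.0964], [0.0561, 0.0275, 0.1006]]
   ray z=.0975: [0.0539 0.0203]
top red 11 px 305.3 158.1 [[0.055, -0.0097, 0.0874], [0.0567, 0.0005, 0.0991], [0.0583, 0.0069, 0.1048]]
   ray z=.0975: [ 0.0564 -0.0006]
top orange none
s
[... 172 characters left out ...]
.1241, 0.0227, 0.1344]]
w1 mark 55 [392.87 106.67] cloud [0.0544 0.0205 0.0981] [(0.097, [0.0545, 0.0199]), (0.103, [0.0535, 0.0228])]
w1 red 47 [415.36  86.11] cloud [0.0892 0.0008 0.1022] [(0.097, [0.0905, -0.0019]), (0.103, [0.089, 0.0012])]
top0 mark 20 [297.67 158.64] cloud [0.054  0.0199 0.0965] [(0.097, [0.0539, 0.02]), (0.103, [0.0522, 0.0206])]
top0 red 19 [305.59 146.2 ] cloud [ 0.0896 -0.0003  0.0985] [(0.097, [0.0901, -0.0005]), (0.103, [0.0882, 0.0002])]
topnow mark 18 [297.55 158.67] cloud [0.0538 0.0203 0.0971] [(0.097, [0.0538, 0.0203]), (0.103, [0.0521, 0.0209])]
topnow red 24 [304.92 157.84] cloud [0.0576 0.0002 0.0956] [(0.097, [0.0572, 0.0003]), (0.103, [0.0555, 0.0011])]
```

Call:
drive_tool --steps "0 0 -0.04 0 0 0 0; 0 0 -0.07 0 0 0 0; 0 0 -0.07 0 0 0 0; 0 0 -0.07 0 0 0 0; 0 0 -0.07 0 0 0 0; 0 0 -0.07 0 0 0 0"

```text
t: 13.93
eef_pos: [0.4905, -0.1433, 0.0956]
tool_rot: [[0.06, 0.998, 0.006], [0.998, -0.06, -0.001], [-0.001, 0.006, -1.0]]
force: [7.5, -0.0, -4.2]
width: 0.315
grip_force: 30.0
```

```bash
python3 pm.py | grep -v -E 'scene'
python3 - <<'E'
from meas import *
# sub-pixel row profile of the pointer, arms only (v-centroid per column), start vs now
c=robot.capture('top');d=np.load('c0.npz');K,V=c['camera_matrix'],c['view']
a=np.radians(-3.43);R2=np.array([[np.cos(a),np.sin(a)],[-np.sin(a),np.cos(a)]])
for nm,f,v0 in (('rest',d['t'],146),('now',c['frame'],158)):
    F=f.astype(float);w=F[...,0]-F[...,1:].max(-1)
    print(nm);print(w[v0-4:v0+7,300:311].astype(int))
    y=F[...,:2].min(-1)-F[...,2];print(y[154:164,292:306].astype(int))
E
```

```text
t 13.9333 pos [ 0.4905 -0.1433  0.0956] yaw 86.54 q [-26.  12. 104.   0.  64. -23.] F [ 7.5 -0.  -4.2] w 0.315 g 30.0
shift [0.02 1.22 0.03] turn [-0.    0.   -0.01] tilt [ 0.0063 -0.001 ]
top mark 11 px 297.3 158.5 [[0.0522, 0.0139, 0.0895], [0.0544, 0.0217, 0.0981], [0.0559, 0.0272, 0.1032]]
   ray z=.0975: [0.054  0.0211]
top red 6 px 304.5 158.7 [[0.0535, -0.0032, 0.0867], [0.0559, 0.0014, 0.0944], [0.0566, 0.0041, 0.1054]]
   ray z=.0975: [0.0547 0.0015]
top orange none
wrist mark none
wrist red none
wrist orange 1803 px 256.0 260.3 [[-0.1483, -0.0193, 0.1034], [-0.1371, -0.0149, 0.1208], [-0.126, 0.0226, 0.1344]]
rest
[[  0   0   1   0   0  -7   1   3   2   4   0]
 [ -1   2   3   2   1  -8  -4   1   1  -1   3]
 [  3  -4  -6  -3  -5  -8 -10  -4  -2  -4  -4]
 [ -1   7  47  36  37  16  23  17   7   4  -6]
 [ -2   8  92  78  84  98  83  85  92  84  41]
 [  2  -1  20  25  46  97  52  46  55  44  22]
 [  1  -2   0  -4  -5  27  -1  -7 -10  -7  -2]
 [  0   1  -1   0  -2  -4  -5   1  -1   0   1]
 [  1   1   0   2   1  -1   2   0   2   1   0]
 [ -2   0   0  -3  -2  -3   2  -1   3   1   2
[... 1053 characters left out ...]
3   6  -2   2]
 [  1  -1   3   0  -7   4   1  -1   1   1  -1]
 [ -2   0  -2   0  -3  -2  -2   4   1   1   1]]
[[-57 -46 -53 -28 -14   7   8  12  10  10  13   9   2   1]
 [-57 -51 -55 -30 -17   3   6  10  13   9  10   8   2   0]
 [-56 -51 -62 -38 -21   1  -1   8   7  11  14  10  -1  -2]
 [-47 -60 -52 -10  17   8   8  12   1   5  -2  -1 -12 -17]
 [-61 -55 -30  85 139 113 105  82  33  12   3   5   7   1]
 [-62 -57 -23 100 158 155 153 135  56  70  50  -1   1   3]
 [-52 -52 -50   1  14  16  37  33  10  20  15  -4   1   3]
 [-55 -48 -70 -34   5  -3   9  13   7  10  10   8  -5   4]
 [-55 -50 -69 -49  11   1   5  12   5  11  11  10  -4   4]
 [-55 -47 -73 -67  12   6  10  12   9  11  11  11  -7   1]]
```

```bash
python3 -c "
from plant import robot
s=robot.state();print(s['eef_pos'],s['force'],s['grip_force'])
print(robot.job_done())"
```

```text
[ 0.49044751 -0.14326162  0.09564305] [ 7.38808381 -0.1290138  -5.12093459] 29.999384880065918
the job is handed in; nothing more can be done
None
```

I moved the orange clip onto the rod, gripped it by its barrel ends and pulled the rod out about 35 mm; by my camera measurement the red pointer is within about 0.5 mm of level with the yellow marker, and I handed the job in while still holding it there against the spring (result not shown).

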